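# Tension the lathe belt with the square key

## Task

Take the wooden-handled key from its stand, gently feel its square end fully home into the brass socket of the belt tensioner, and turn it clockwise until the yellow pointer of the sprung arm stands in line with the red marker, without going well past it. Then draw the key out and put it back upright in its stand, fully down. Work only with the key: never force it, leave the sprung arm and the tensioner otherwise untouched, and do not disturb the bottle, the offcut or the chisel.

Things in the scene. Friction and masses are not known exactly. Their poses are not given: they have to be found in the camera images.
- key: loose key, about 150 g, 85 mm long, shank down. Origin: tip of the shank; z runs up to the handle. From the tip: round nose 7 mm long, tapering from 16 mm dia to 11 mm at the tip; square steel shank 16 x 16 mm up to 45 mm; pale wooden handle 34 x 34 mm from 45 to 85 mm, brass band at its foot. Handle and shank faces are square to the key's x and y.
- stand: fixed wooden block 80 x 80 x 50 mm, origin at the centre of its underside on the bench. A square well 28 x 28 mm runs right through its middle. The key stands in it with the foot of its handle resting on the block's top, tip 5 mm above the bench, at any yaw.
- well (a point): centre of the well's mouth in the stand's top, 50 mm above the bench
- tensioner: fixed green cast block of the belt tensioner, 240 (x) x 260 (y) x 60 mm, origin at the centre of its underside. On it: the grey square screw housing (62 x 62 mm, top 90 mm above the bench), a white scale plate, the sprung arm and a green belt guard 115 mm high.
- socket (a point): centre of the mouth of the tension screw's square socket, flush with the housing's top, 90 mm up. Axis vertical; 18.2 x 18.2 mm, 20 mm deep, in a brass head 30 x 30 mm that turns with the screw. THE SQUARE'S YAW IS NOT REPORTED (these axes are the tensioner's). The key's nose enters at any yaw and centres it; then the square rests on the rim, 7 mm in, until it lines up
- gauge_arm: sprung steel arm on the tensioner, pivoted on an upright post 79 mm above the bench; origin at the pivot, the arm lies along its own -y, 140 mm long, with a black roller midway and a yellow pointer end. Tightening swings it counter-clockwise seen from above, so the tip moves along the tensioner's +x. Not to be touched.
- pointer_tip (a point): end of the yellow pointer, 140 mm from the pivot, about 79 mm above the bench. It moves about 20 mm for each radian that the screw is turned; 1.1 to 2.6 rad of turning is needed in all.
- mark (a point): point where the pointer tip is to stand: in line with the red marker (5 mm wide bar just beyond the tip's path, at the pointer's height). Its x axis points the way the tip travels when tightening.
- bottle: loose amber bottle with brass cap, 56 mm dia, 130 mm high, origin at its foot
- offcut: loose wooden offcut 50 x 50 x 70 mm, standing, origin at its foot
- chisel: loose wood-handled tool lying on the bench, about 220 mm long along its x
- socket_floor (a point): centre of the socket's floor, 20 mm below its mouth, where the key's tip ends when home. Turned slowly under light pressure the key drops the last 13 mm once within about 0.15 rad of the square (every quarter turn). Clockwise from above tightens; the screw has 0.06 N m of friction plus up to 0.03 from the spring, stays where it is left; key play about 0.15 rad either way

How it is judged:
On the way, in this order (a step that is already met when the one before it is completed fails the run):
1. the key is seated in the screw's socket (z of key in the frame of socket below -0.016 m and horizontal distance between key and socket below 0.005 m), for 0.1 s.
2. with the key in the socket, the pointer tip is within 3 mm of the mark (z of key in the frame of socket below -0.012 m and horizontal distance between key and socket below 0.006 m and horizontal distance between pointer_tip and mark below 0.003 m), for 0.2 s.
At the end, for the whole second after the job is handed in: the pointer tip stands within 3 mm of the mark, and the key stands upright (within 0.08 rad) in its stand, its handle down on the block (within 4 mm), released and at rest (horizontal distance between pointer_tip and mark below 0.003 m and horizontal distance between key and well below 0.01 m and height (world z) of key below 0.009 m and angle between key's own z axis and vertical below 0.08 rad and linear speed of key below 0.02 m/s); the robot touches nothing.
It fails at once if the key is forced: it presses on the tensioner with more than 45 N in all (contact force between key and tensioner above 45 N).
It fails at once if over-tensioned: the pointer tip goes more than 8 mm past the mark (x of pointer_tip in the frame of mark above 0.008 m).
It fails at once if the sprung arm is touched (contact force between any of the arm, the fingers, key and gauge_arm above 1 N).
It fails at once if the robot itself pushes on the tensioner (contact force between any of the arm, the fingers and tensioner above 10 N).
It fails at once if the bottle, the offcut or the chisel is disturbed (distance of any of bottle, offcut, chisel from where it was at the start of the episode above 0.03 m).
It also fails if it takes over 72 s, if anything falls off the work surface, if the arm or the gripper's body presses on something with over 40 N, if the wrist force passes 120 N, or if a joint passes its speed limit or range.

## Robot

A 6-joint arm with a two-finger parallel gripper is mounted at the origin on the work surface. World frame = base frame: x ahead of the robot, y to its left, z up, the work surface at z = 0. Lengths are in m, angles in rad, forces in N, time in s.
With the tool pointing down it reaches from about 0.35 to 0.775 m from the base axis. Payload 7.3 kg.
Tool frame: the origin (TCP) lies midway between the tips of the shut fingers; the grasp point (between the pads) lies 19 mm behind it; z points along the fingers, y is the line along which they close (so a half turn about z gives the same grasp; the last joint's range is limited). The gripper opens to 92 mm and grips with 3 to 60 N. Pads are 19 mm wide; open, the fingers measure 130 mm over their backs; the gripper's body (75 mm by 190 mm) begins 47 mm behind the grasp point.
Start: joints at [-1.429, 0.342, 1.524, -0, 1.275, -0.146], TCP at [0.149, -0.503, 0.191] pointing down, gripper open.
Joint ranges: [-2.53, 2.53], [-0.77, 2.02], [0.04, 2.7], [-1, 4.14], [0.28, 2.66], [-3.11, 3.11]. Speed limits (rad/s): [2.57, 2.57, 3.14, 3.14, 3.14, 3.14].

## Interface

Orientations are given as [roll, pitch, yaw] about the fixed x, y, z axes, in that order (R = Rz(yaw) Ry(pitch) Rx(roll)).
In Python, from cell import monitor, vision, workorder gives the robot as it stands.
- The arm moves only by the tool move_arm, never from a script. Its argument "rows" is a list of rows, each a list of 5 numbers: the shift along the world's x, y, z in mm, then the turn about the world's z in rad, then the closure, from -1 (fully open) to 1 (shut). A call has 1 to 12 rows; each row shifts and turns the commanded pose from where the row before left it; what a row does not reach is not made up. A row lasts 1/10 s, in which the tool goes at most 50 mm and 8.59 degrees, less where a joint would pass 70% of its speed; a pose out of reach is approached as far as the arm can. A call is refused whole if a number of a shift passes 50 or a number of a turn 0.15, either way. A call with a gripper value outside its range is refused whole. The fingers move at their own pace and stop on an object; "newtons" is the grip in N (left out, the last holds). Time passes only in rows, so rows that do not move let the fingers close. It gives the time, the measured TCP pose, the force, the opening and the grip force at its end, in the units of the state.
- monitor.observe(): the state, without advancing time (a new reading comes with each control period).
- vision.read_camera(name): name is "scene" or "top" or "wrist"; returns the picture (400x640x3 uint8, red, green, blue); there is no depth.
- vision.get_calibration(name): a dict with "K" (3x3 intrinsics, pixels), "T" (4x4, takes a point from camera to world coordinates); the wrist camera has in their place "mount" (4x4, takes a point from camera to tool coordinates, whose origin is the TCP and whose axes are the flange's). Camera axes: x right, y up, looking along -z (the intrinsics and any distortion apply to the point x, -y, -z); pixel columns grow to the right and rows downward; lengths in m; the calibration is good to about 2 mm. A picture is of the moment at which its call begins: read the wrist's pose just before it. get_calibration takes no time and is no camera call.
- workorder.hand_in(): hands the job in; it is judged then, once.
The state is a dict: "time": time; "qpos": joint angles; "qvel": joint speeds; "joint_efforts": joint torques, N m; "tool_pos": TCP position; "tool_rot": TCP orientation; "contact_force": force on the tool from outside, world axes, zero at the start; "torque": the same for the moment, N m; "opening": finger opening in m; "grip_force": force on a finger pad.
Only numpy, scipy, OpenCV 4.12 (cv2) and the standard library are available. Lean on these libraries where they do the work, as an engineer would, in place of code of your own. Each camera call takes 0.05 s, during which the arm holds its last target. There are 200 camera calls.

## Working session

There is one attempt and no reset: what is moved stays moved. The work goes in short steps, Python scripts to look and compute and a tool call to move; the robot and the scene stay as the last step left them, time stands still between calls to the robot, and variables do not carry over. Pictures are saved under pics/ and viewed, at most 10 in all, crops included, and the job is handed in when it is done.

Besides the shell and the picture viewer there is one more tool, called after ">>>" as name([rows], argument=value, ...), one row to a line, values as JSON. move_arm: Moves the arm, as the interface text tells. Its arguments: {"type":"object","properties":{"rows":{"type":"array","items":{"type":"array","items":{"type":"number"}}},"newtons":{"type":"number"}},"required":["rows"]}

```bash
mkdir -p pics; ls; cat > h.py <<'E'
import numpy as np, cv2
from cell import monitor, vision, workorder
from scipy.spatial.transform import Rotation as R
def ray(name,uv,st=None):
    c=vision.get_calibration(name);K=np.array(c["K"])
    if name=="wrist":
        T=np.eye(4);T[:3,:3]=R.from_euler('xyz',st["tool_rot"]).as_matrix();T[:3,3]=st["tool_pos"];T=T@np.array(c["mount"])
    else: T=np.array(c["T"])
    p=np.linalg.inv(K)@np.array([uv[0],uv[1],1.]);d=T[:3,:3]@np.array([p[0],-p[1],-p[2]])
    return T[:3,3],d
def onz(name,uv,z,st=None):
    o,d=ray(name,uv,st);return o+d*(z-o[2])/d[2]
def proj(name,P,st=None):
    c=vision.get_calibration(name);K=np.array(c["K"])
    if name=="wrist":
        T=np.eye(4);T[:3,:3]=R.from_euler('xyz',st["tool_rot"]).as_matrix();T[:3,3]=st["tool_pos"];T=T@np.array(c["mount"])
    else: T=np.array(c["T"])
    q=T[:3,:3].T@(np.array(P)-T[:3,3]);p=K@np.array([q[0],-q[1],-q[2]]);return p[:2]/p[2]
def snap(name,f=None):
    st=monitor.observe();im=np.array(vision.read_camera(name))
    if f: cv2.imwrite(f,im[:,:,::-1])
    return st,im
E
python3 - <<'E'
from h import *
for n in("scene","top","wrist"):
    st,im=snap(n,f"pics/{n}0.png");c=vision.get_calibration(n);print(n,{k:np.round(v,4).tolist() if not isinstance(v,str) else v for k,v in c.items()})
print(st)
E
```

```text
pics
scene {'K': [[385.6453, 0.0, 322.8061], [0.0, 385.6453, 194.4472], [0.0, 0.0, 1.0]], 'T': [[0.4393, -0.5394, 0.7184, 1.2421], [0.8983, 0.2544, -0.3583, -0.3997], [0.0105, 0.8027, 0.5962, 0.6235], [0.0, 0.0, 0.0, 1.0]]}
top {'K': [[496.1003, 0.0, 322.0208], [0.0, 496.1003, 198.7696], [0.0, 0.0, 1.0]], 'T': [[-0.0255, 0.9912, -0.1295, 0.4333], [-0.9997, -0.026, -0.0018, -0.0561], [-0.0052, 0.1295, 0.9916, 1.1008], [0.0, 0.0, 0.0, 1.0]]}
wrist {'K': [[335.7913, 0.0, 316.8742], [0.0, 335.7913, 200.0349], [0.0, 0.0, 1.0]], 'mount': [[0.0012, 0.9685, 0.2491, 0.0666], [1.0, -0.0012, -0.0, 0.0004], [0.0003, 0.2491, -0.9685, -0.1938], [0.0, 0.0, 0.0, 1.0]]}
{'time': 0.1, 'qpos': array([-1.42900996e+00,  3.42668491e-01,  1.52491965e+00,  1.38809311e-05,
        1.27539766e+00, -1.46019347e-01]), 'qvel': array([ 0.00036149, -0.00063818, -0.00162649,  0.00075814,  0.0008911 ,
       -0.00175659]), 'joint_efforts': array([ 8.19493707e-04, -4.32004774e+01, -2.44694763e+01,  7.18625123e-02,
        5.25937497e-02, -3.10241808e-05]), 'tool_pos': array([ 0.14897812, -0.50299019,  0.18990712]), 'tool_rot': array([-3.14021627e+00, -2.15836605e-04,  2.87801513e-01]), 'contact_force': array([ 1.56074451, -0.6821552 ,  0.80790621]), 'torque': array([0.02115375, 0.01033121, 0.01085611]), 'grip_force': 0.0, 'opening': 0.09202906752540838}
```

View pics/top0.png

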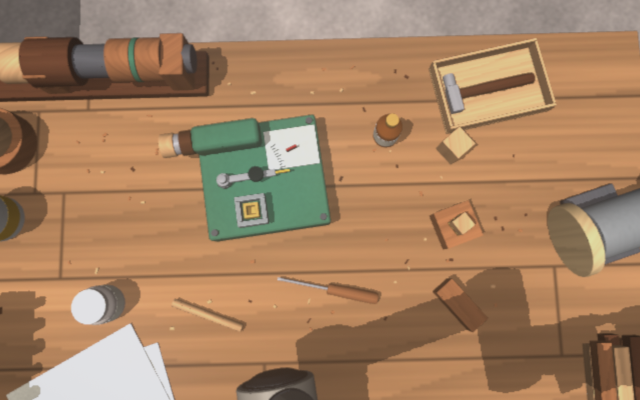

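View pics/scene0.png

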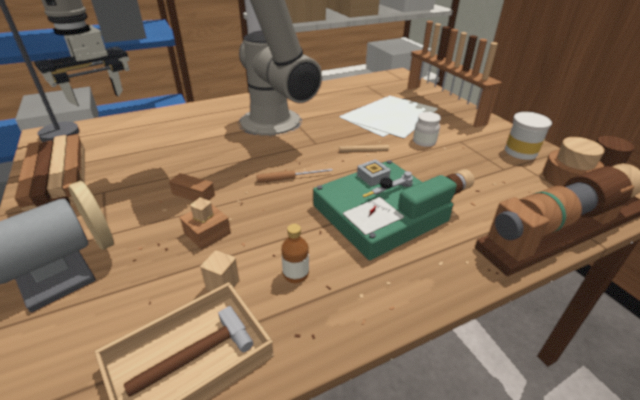

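```bash
python3 - <<'E'
from h import *
im=cv2.imread("pics/top0.png")
for n,uv,z in [("key",(463.5,223.5),.09),("standtop",(458,225),.05),("socket",(251,210),.09),("tip",(289,171),.079),("mark",(291.5,148.5),.079),("pivot",(223,180),.079),("bottle",(393,120),.13),("offcut",(459,144),.07)]:
    print(n,onz("top",uv,z).round(4))
a=cv2.resize(im[110:245,190:335],None,fx=4,fy=4,interpolation=cv2.INTER_CUBIC)
b=cv2.resize(im[195:255,425:490],None,fx=4,fy=4,interpolation=cv2.INTER_CUBIC)
o=np.zeros((540,580+260,3),np.uint8);o[:,:580]=a;o[:240,580:]=b
cv2.imwrite("pics/crop1.png",o[:, :800])
E
```

```text
key [ 0.507  -0.3413  0.09  ]
standtop [ 0.507  -0.3407  0.05  ]
socket [0.546  0.0919 0.09  ]
tip [0.6272 0.0133 0.079 ]
mark [0.6752 0.0073 0.079 ]
pivot [0.6118 0.1516 0.079 ]
bottle [ 0.7163 -0.2013  0.13  ]
offcut [ 0.6776 -0.3479  0.07  ]
```

View pics/crop1.png

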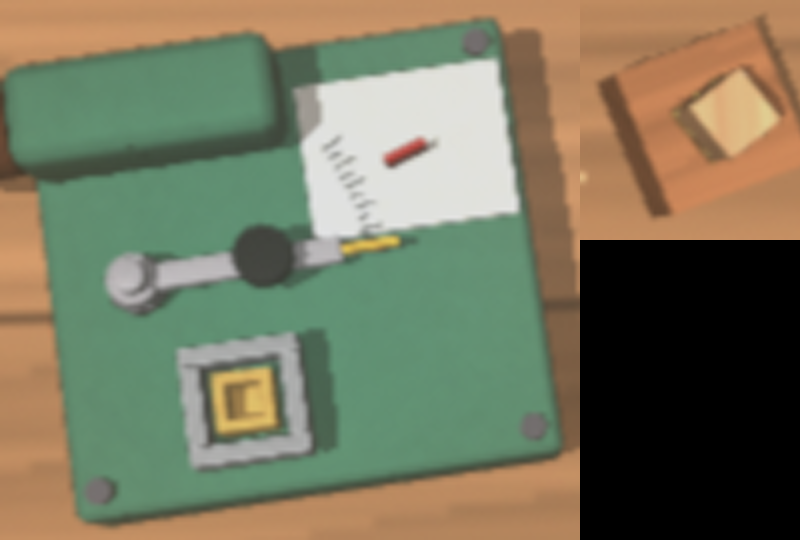

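>>> move_arm([
  [30,13.5,5,0.15,-1],
  [30,13.5,5,0.15,-1],
  [30,13.5,5,0.15,-1],
  [30,13.5,5,0.15,-1],
  [30,13.5,5,0.15,-1],
  [30,13.5,5,0.15,-1],
  [30,13.5,5,0.15,-1],
  [30,13.5,5,0.15,-1],
  [30,13.5,5,0.15,-1],
  [30,13.5,5,0.15,-1],
  [30,13.5,5,0.15,-1],
  [28,13.5,5,0.15,-1],
], newtons=30)

```text
time: 1.35
tool_pos: [0.5082, -0.3405, 0.2503]
tool_rot: [-3.141, -0.001, 2.094]
contact_force: [0.7, -0.9, 0.0]
opening: 0.092
grip_force: 0.0
```

>>> move_arm([
  [0,0,0,0.12,-1],
  [0,0,0,0.12,-1],
  [0,0,0,0,-1],
  [0,0,0,0,-1],
])

```text
time: 1.75
tool_pos: [0.5069, -0.3414, 0.2502]
tool_rot: [3.142, -0.001, 2.324]
contact_force: [0.2, 0.2, -0.3]
opening: 0.0918
grip_force: 0.0
```

```bash
python3 - <<'E'
from h import *
st,im=snap("wrist","pics/w1.png");print(st["tool_pos"],st["tool_rot"],st["contact_force"])
print(proj("wrist",[.507,-.3413,.09],st))
E
```

```text
[ 0.50688982 -0.34137124  0.25022304] [ 3.14154571e+00 -6.52722711e-04  2.32448602e+00] [ 0.22021098  0.17530648 -0.33230267]
[317.0859628  177.86143065]
```

View pics/w1.png

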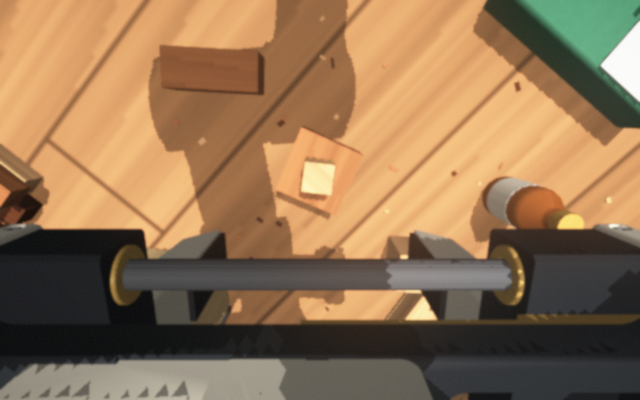

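```bash
python3 - <<'E'
from h import *
im=cv2.imread("pics/w1.png");st=monitor.observe()
h=cv2.cvtColor(im,cv2.COLOR_BGR2HSV);c=im[150:202,290:350]
print(h[178,319],h[145,320],im[178,319],im[145,320], im[190,300])
m=np.zeros(im.shape[:2],np.uint8);m[150:205,290:350]=((im[150:205,290:350,0]>135)*255)
cs,_=cv2.findContours(m,cv2.RETR_EXTERNAL,cv2.CHAIN_APPROX_NONE);k=max(cs,key=cv2.contourArea)
r=cv2.minAreaRect(k);print("key",r)
P=np.array([onz("wrist",p,.09,st)[:2] for p in cv2.boxPoints(r)]);print(P.round(4),P.mean(0).round(4))
for i in range(4):
    e=P[(i+1)%4]-P[i];print(np.hypot(*e).round(4),np.degrees(np.arctan2(e[1],e[0])).round(1))
S=np.array([onz("wrist",p,.05,st)[:2] for p in [(301,127),(362,154),(331,214),(277,190)]]);print("stand",S.round(4),S.mean(0),[np.hypot(*(S[(i+1)%4]-S[i])).round(4) for i in range(4)])
S=np.array([onz("top",(425+(x-580)/4,195+y/4),.05)[:2] for x,y in[(619,78),(762,18),(672,215)]]);print("standtop",S.round(4),(S[1]+S[2])/2)
E
```

```text
[ 23  77 253] [ 14 140 243] [177 236 253] [110 174 243] [ 97 150 210]
key ((317.7692565917969, 177.84616088867188), (30.7606143951416, 30.512542724609375), 7.125016689300537)
[[ 0.504  -0.3642]
 [ 0.4847 -0.3373]
 [ 0.511  -0.3181]
 [ 0.531  -0.3447]] [ 0.5077 -0.3411]
0.0331 125.6
0.0326 36.1
0.0332 -53.1
0.0333 -144.1
stand [[ 0.4581 -0.3164]
 [ 0.531  -0.2902]
 [ 0.5554 -0.3679]
 [ 0.4872 -0.3907]] [ 0.50794564 -0.34131063] [np.float64(0.0775), np.float64(0.0815), np.float64(0.0719), np.float64(0.0798)]
standtop [[ 0.5306 -0.2928]
 [ 0.5608 -0.3707]
 [ 0.4576 -0.3167]] [ 0.50916003 -0.34365628]
```

>>> move_arm([
  [1,0,-30,-0.12,-1],
  [0,0,-40,0,-1],
  [0,0,-40,0,-1],
  [0,0,-40,0,-1],
  [0,0,-25,0,-1],
  [0,0,-19,0,-1],
  [0,0,0,0,-1],
  [0,0,0,0,-1],
])

```text
time: 2.6
tool_pos: [0.5081, -0.3417, 0.057]
tool_rot: [3.141, 0.0, 2.206]
contact_force: [0.3, 0.2, 1.0]
opening: 0.092
grip_force: 0.0
```

>>> move_arm([
  [0,0,0,0,1],
  [0,0,0,0,1],
  [0,0,0,0,1],
  [0,0,0,0,1],
  [0,0,0,0,1],
  [0,0,0,0,1],
  [0,0,0,0,1],
  [0,0,0,0,1],
], newtons=30)

```text
time: 3.4
tool_pos: [0.508, -0.3414, 0.0565]
tool_rot: [3.142, -0.0, 2.208]
contact_force: [-0.0, 0.0, 0.2]
opening: 0.0321
grip_force: 0.0
```

>>> move_arm([
  [0,0,0,0,1],
  [0,0,0,0,1],
  [0,0,0,0,1],
], newtons=40)

```text
time: 3.7
tool_pos: [0.508, -0.3414, 0.0565]
tool_rot: [3.141, -0.0, 2.208]
contact_force: [-0.4, -0.0, -0.1]
opening: 0.0084
grip_force: 0.0
```

```bash
python3 - <<'E'
from h import *
st,im=snap("wrist","pics/w2.png");print(st["tool_pos"],st["opening"],st["grip_force"])
_,b=snap("scene");b=cv2.resize(b[170:260,150:270],None,fx=4,fy=4)
o=np.zeros((400,640+480,3),np.uint8)
o[:,:640]=im;o[:360,640:]=b;cv2.imwrite("pics/v2.png",cv2.resize(o,(800,286))[:,:,::-1])
E
```

```text
[ 0.50803458 -0.34142139  0.056506  ] 0.008426103108333461 0.0
```

View pics/v2.png

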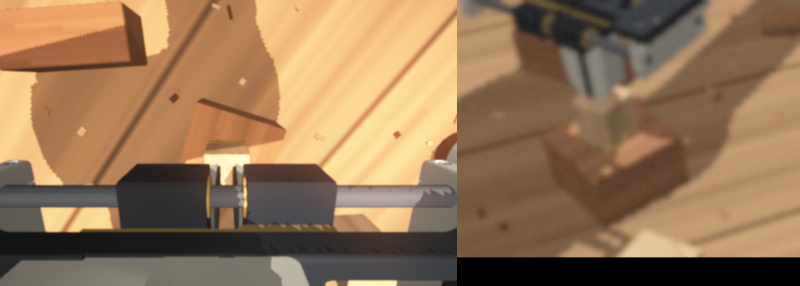

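```bash
python3 - <<'E'
from h import *
st=monitor.observe()
for P in ([.5077,-.3411,.09],[.508,-.3414,.0565],[.508,-.3414,.0755]): print(P,proj("wrist",P,st),proj("top",P),proj("scene",P))
im=cv2.imread("pics/w2.png")
m=np.zeros(im.shape[:2],np.uint8);m[185:240,270:370]=((im[185:240,270:370,0]>135)*255)
cs,_=cv2.findContours(m,cv2.RETR_EXTERNAL,cv2.CHAIN_APPROX_NONE)
for k in cs:
  if cv2.contourArea(k)>40: print(cv2.boundingRect(k),cv2.minAreaRect(k))
cv2.imwrite("pics/v3.png",np.vstack([cv2.resize(im[170:330,220:420],(750,600))])[:590])
E
```

```text
[0.5077, -0.3411, 0.09] [316.99546137 246.84356705] [463.39427445 223.16488339] [200.22018688 202.12465729]
[0.508, -0.3414, 0.0565] [317.05627429 226.33175504] [459.11432259 224.30288314] [202.72524819 213.75782256]
[0.508, -0.3414, 0.0755] [317.08813796 237.48784052] [461.58490192 223.58227434] [201.25841858 207.28621743]
(285, 215, 66, 25) ((317.5, 227.0), (24.0, 65.0), 90.0)
```

View pics/v3.png

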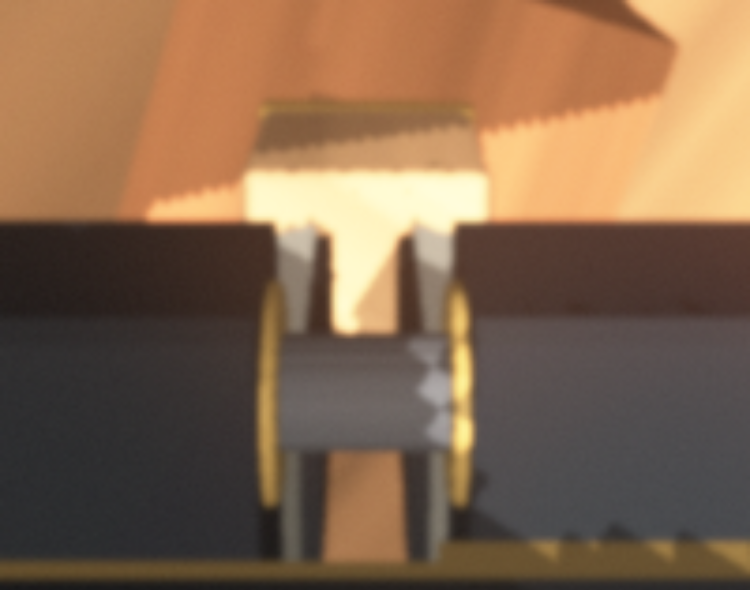

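>>> move_arm([
  [0,0,0,0,-0.1],
  [0,0,0,0,-0.1],
  [0,0,0,0,-0.1],
  [0,0,0,0,-0.1],
  [0,0,0,0,-0.1],
  [0,0,0,0,-0.1],
  [0,0,0,0,-0.1],
  [0,0,0,0,-0.1],
])

```text
time: 4.6
tool_pos: [0.508, -0.3414, 0.0565]
tool_rot: [3.142, -0.0, 2.208]
contact_force: [0.0, 0.3, 0.0]
opening: 0.0502
grip_force: 0.0
```

```bash
python3 - <<'E'
from h import *
st,b=snap("scene");_,w=snap("wrist");print(st["tool_pos"],st["opening"])
o=np.zeros((360,400+400,3),np.uint8)
o[:,:400]=cv2.resize(b[160:250,150:250],(400,360),interpolation=cv2.INTER_CUBIC);o[:,400:]=cv2.resize(w[150:330,220:420],(400,360));cv2.imwrite("pics/v4.png",o[:,:,::-1])
x=np.array(st["tool_pos"]);a=np.array([np.cos(2.208),np.sin(2.208),0]);yv=np.array([-a[1],a[0],0])
for d in(0,.019,.035,.066):
  print(d,[((proj("scene",x+[0,0,d]+s*.025*yv)-[150,160])*4).round() for s in(-1,1)],[((proj("wrist",x+[0,0,d]+s*.025*yv,st)-[220,150])*2).round() for s in(-1,1)])
E
```

```text
[ 0.5080172  -0.34143722  0.0565263 ] 0.05022882079451301
0 [array([245., 228.]), array([177., 202.])] [array([276., 153.]), array([112., 153.])]
0.019 [array([239., 202.]), array([171., 176.])] [array([285., 175.]), array([104., 175.])]
0.035 [array([235., 180.]), array([166., 154.])] [array([293., 198.]), array([ 96., 198.])]
0.066 [array([225., 135.]), array([155., 110.])] [array([314., 256.]), array([ 75., 255.])]
```

View pics/v4.png

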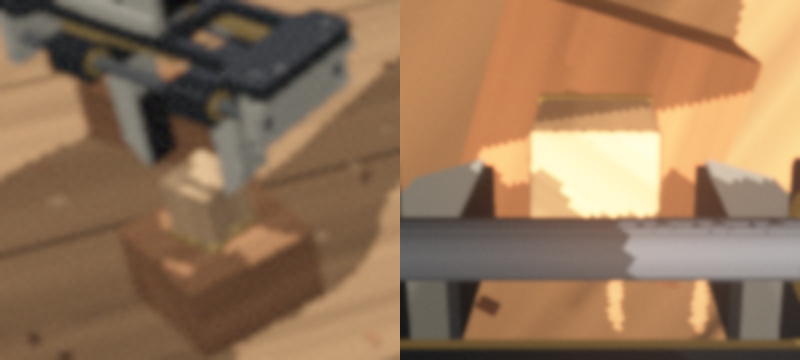

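The fingertips end roughly 30 mm short of the reported TCP, so the first close was above the key and missed it. I'll go lower and close again.

>>> move_arm([
  [0,0,-10,0,-0.1],
  [0,0,-10,0,-0.1],
  [0,0,-5,0,-0.1],
  [0,0,0,0,1],
  [0,0,0,0,1],
  [0,0,0,0,1],
  [0,0,0,0,1],
  [0,0,0,0,1],
  [0,0,0,0,1],
], newtons=40)

```text
time: 5.6
tool_pos: [0.5081, -0.3414, 0.0317]
tool_rot: [3.141, 0.0, 2.208]
contact_force: [0.8, 1.4, -1.5]
opening: 0.0335
grip_force: 40.0
```

>>> move_arm([
  [0,0,10,0,1],
  [0,0,30,0,1],
  [0,0,40,0,1],
  [0,0,40,0,1],
  [0,0,30,0,1],
  [0,0,0,0,1],
])

```text
time: 6.2
tool_pos: [0.5101, -0.3431, 0.1877]
tool_rot: [3.139, 0.01, 2.208]
contact_force: [0.5, -0.5, -0.8]
opening: 0.034
grip_force: 40.0
```

>>> move_arm([
  [3,42,0,-0.04,1],
  [3,42,0,-0.04,1],
  [3,42,0,-0.04,1],
  [3,42,0,-0.04,1],
  [3,42,0,-0.04,1],
  [3,42,0,-0.05,1],
  [2,42,0,-0.05,1],
  [2,42,0,-0.05,1],
  [2,42,0,-0.05,1],
  [2,42,0,-0.04,1],
  [2,42,0,-0.04,1],
  [2,41,0,-0.04,1],
])

```text
time: 7.4
tool_pos: [0.5373, 0.1633, 0.1811]
tool_rot: [-3.141, 0.0, 1.686]
contact_force: [0.3, 0.1, -0.4]
opening: 0.0336
grip_force: 40.0
```

>>> move_arm([
  [0,0,0,0,1],
  [0,0,0,0,1],
  [0,0,0,0,1],
])

```text
time: 7.7
tool_pos: [0.5377, 0.1606, 0.1812]
tool_rot: [-3.141, 0.001, 1.688]
contact_force: [-0.2, 0.5, -1.3]
opening: 0.0335
grip_force: 40.0
```

```bash
python3 - <<'E'
from h import *
st,w=snap("wrist","pics/w5.png");print(st["tool_pos"],st["tool_rot"],st["opening"],st["contact_force"],proj("wrist",[.546,.092,.09],st))
E
```

```text
[0.53772603 0.16062515 0.18115313] [-3.14064595e+00  5.24138458e-04  1.68755214e+00] 0.03347273957186712 [-0.2104626   0.52032974 -1.26013277] [317.06658201 265.26508272]
```

View pics/w5.png

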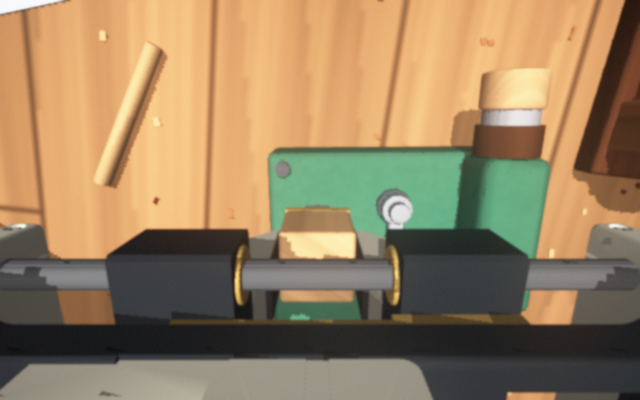

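>>> move_arm([
  [4,-35,0,0,1],
  [4,-35,0,0,1],
  [4,-35,0,0,1],
  [4,-35,0,0,1],
  [0,0,0,0,1],
  [0,0,0,0,1],
  [0,0,0,0,1],
])

```text
time: 8.45
tool_pos: [0.5538, 0.0217, 0.1816]
tool_rot: [-3.142, -0.0, 1.687]
contact_force: [0.3, -0.6, -0.8]
opening: 0.034
grip_force: 40.0
```

```bash
python3 - <<'E'
from h import *
st,w=snap("wrist","pics/w6.png");print(st["tool_pos"],st["tool_rot"],st["opening"],proj("wrist",[.546,.092,.09],st),proj("wrist",[.67,.01,.08],st))
im=w[:,:,::-1].copy();h=cv2.cvtColor(im,cv2.COLOR_BGR2HSV)
m=((h[:,:,0]>17)&(h[:,:,0]<32)&(h[:,:,1]>110)&(h[:,:,2]>90)).astype(np.uint8);m[215:]=0
n,l,s,c=cv2.connectedComponentsWithStats(m)
for i in range(1,n):
  if s[i,4]>40:print(s[i],c[i])
u,v=np.array(proj("wrist",[.546,.092,.09],st)).astype(int)
v0=max(v-60,0);cr=cv2.resize(im[v0:v0+120,u-80:u+80],(640,480),interpolation=cv2.INTER_CUBIC);print(u,v0)
cv2.imwrite("pics/v6.png",np.hstack([cr])) 
E
```

```text
[0.55376831 0.02167716 0.1815642 ] [-3.14154180e+00 -3.90568922e-04  1.68723365e+00] 0.03396325368076596 [317.47383643 108.17592708] [440.81791471 216.51996188]
[ 300   88   38   39 1408] [318.29190341 106.99786932]
[395 178   8  32 191] [398.29842932 192.93717277]
[285 208  64   7 181] [315.69060773 209.36464088]
317 48
```

View pics/v6.png

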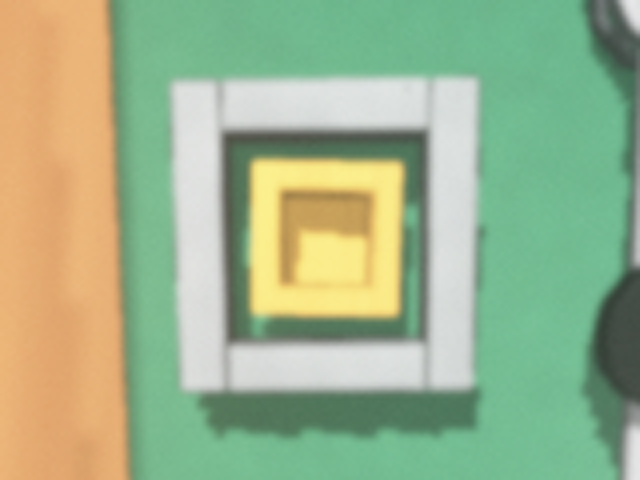

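```bash
python3 - <<'E'
from h import *
st=monitor.observe();im=cv2.imread("pics/w6.png");h=cv2.cvtColor(im,cv2.COLOR_BGR2HSV)
m=((h[:,:,0]>17)&(h[:,:,0]<32)&(h[:,:,1]>110)&(h[:,:,2]>90)).astype(np.uint8);m[140:]=0;m[:,:290]=0;m[:,345:]=0
k=max(cv2.findContours(m,cv2.RETR_EXTERNAL,cv2.CHAIN_APPROX_NONE)[0],key=cv2.contourArea)
q=cv2.boxPoints(cv2.minAreaRect(k))
for q in (q,np.array([(251,158),(405,160),(402,317),(250,317)])/4+[237,48],np.array([(173,80),(478,77),(473,388),(182,390)])/4+[237,48]):
  P=np.array([onz("wrist",p,.09,st)[:2] for p in q]);print(P.mean(0).round(4))
  for i in range(4):
    e=P[(i+1)%4]-P[i];print(np.hypot(*e).round(4),(np.degrees(np.arctan2(e[1],e[0]))%90).round(1),end='; ')
  print()
# pointer/marker seen by wrist and top
r=((h[:,:,0]<8)|(h[:,:,0]>172))&(h[:,:,1]>150)&(h[:,:,2]>60)
n,l,s,c=cv2.connectedComponentsWithStats(r.astype(np.uint8))
print([(s[i].tolist(),c[i].round(1).tolist(),onz("wrist",c[i],.079,st).round(4)) for i in range(1,n) if s[i,4]>25])
print("ptr end",onz("wrist",(397.5,209.5),.079,st), "pivot?",)
E
```

```text
[0.5468 0.0933]
0.0299 6.8; 0.03 7.6; 0.0307 6.8; 0.03 6.1; 
[0.547  0.0929]
0.0311 6.1; 0.031 6.5; 0.0316 6.8; 0.0314 5.7; 
[0.5469 0.0931]
0.0608 7.3; 0.0614 7.5; 0.0613 7.2; 0.0612 7.0; 
[]
ptr end [0.62961751 0.01218862 0.079     ] pivot?
```

>>> move_arm([
  [-2,24,0,0,1],
  [-2,24,0,0,1],
  [-3,23,0,0,1],
  [0,0,-15,0,1],
  [0,0,-20,0,1],
  [0,0,-15,0,1],
  [0,0,-6,0,1],
  [0,0,0,0,1],
  [0,0,0,0,1],
])

```text
time: 9.4
tool_pos: [0.5474, 0.093, 0.1262]
tool_rot: [3.14, 0.0, 1.688]
contact_force: [-0.1, -0.2, -0.8]
opening: 0.0337
grip_force: 40.0
```

>>> move_arm([
  [0,0,-2,0,1],
  [0,0,-2,0,1],
  [0,0,-2,0,1],
  [0,0,-2,0,1],
  [0,0,0,0,1],
])

```text
time: 9.9
tool_pos: [0.5468, 0.0925, 0.1172]
tool_rot: [-3.141, -0.0, 1.688]
contact_force: [-0.3, -0.4, -1.5]
opening: 0.0338
grip_force: 40.0
```

Key tip should now be right at the mouth. Continuing gently, watching force.

>>> move_arm([
  [0,0,-2,0,1],
  [0,0,-1,0,1],
  [0,0,-1,0,1],
  [0,0,0,0,1],
])

```text
time: 10.3
tool_pos: [0.5469, 0.0926, 0.1134]
tool_rot: [-3.141, -0.0, 1.688]
contact_force: [0.9, 0.3, -1.3]
opening: 0.0336
grip_force: 40.0
```

>>> move_arm([
  [0,0,-1,0,1],
  [0,0,-1,0,1],
  [0,0,0,0,1],
])

```text
time: 10.6
tool_pos: [0.5469, 0.0926, 0.1114]
tool_rot: [-3.141, 0.0, 1.688]
contact_force: [1.0, -0.9, -1.7]
opening: 0.0334
grip_force: 40.0
```

>>> move_arm([
  [0,0,-1,0,1],
  [0,0,-0.5,0,1],
  [0,0,0,0,1],
])

```text
time: 10.9
tool_pos: [0.547, 0.0926, 0.11]
tool_rot: [-3.142, -0.0, 1.688]
contact_force: [0.4, -0.1, -0.9]
opening: 0.0335
grip_force: 40.0
```

>>> move_arm([
  [0,0,-1,0,1],
  [0,0,-1,0,1],
  [0,0,0,0,1],
])

```text
time: 11.2
tool_pos: [0.5469, 0.0926, 0.1079]
tool_rot: [-3.141, -0.0, 1.688]
contact_force: [-0.6, -0.3, -0.9]
opening: 0.0333
grip_force: 40.0
```

>>> move_arm([
  [0,0,-1,0,1],
  [0,0,-1,0,1],
  [0,0,0,0,1],
])

```text
time: 11.5
tool_pos: [0.5469, 0.0926, 0.1058]
tool_rot: [-3.141, -0.0, 1.688]
contact_force: [-0.2, 0.2, -1.0]
opening: 0.0338
grip_force: 40.0
```

>>> move_arm([
  [0,0,-1,0,1],
  [0,0,-1,0,1],
  [0,0,0,0,1],
])

```text
time: 11.8
tool_pos: [0.5469, 0.0926, 0.1039]
tool_rot: [-3.141, -0.0, 1.688]
contact_force: [0.4, -0.9, -1.1]
opening: 0.0339
grip_force: 40.0
```

>>> move_arm([
  [0,0,-1,0,1],
  [0,0,-1,0,1],
  [0,0,-1,0,1],
  [0,0,-1,0,1],
  [0,0,0,0,1],
])

```text
time: 12.3
tool_pos: [0.5469, 0.0926, 0.0998]
tool_rot: [-3.141, 0.0, 1.688]
contact_force: [-0.7, -0.6, -1.3]
opening: 0.0335
grip_force: 40.0
```

>>> move_arm([
  [0,0,-1,0,1],
  [0,0,-1,0,1],
  [0,0,0,0,1],
])

```text
time: 12.6
tool_pos: [0.5469, 0.0926, 0.0979]
tool_rot: [-3.141, 0.0, 1.688]
contact_force: [0.6, -0.1, -1.4]
opening: 0.0339
grip_force: 40.0
```

>>> move_arm([
  [0,0,-0.5,0,1],
  [0,0,-0.5,0,1],
  [0,0,0,0,1],
])

```text
time: 12.9
tool_pos: [0.547, 0.0926, 0.097]
tool_rot: [-3.142, -0.0, 1.688]
contact_force: [-0.4, -0.7, -1.7]
opening: 0.0339
grip_force: 40.0
```

>>> move_arm([
  [0,0,0,-0.1,1],
  [0,0,0,-0.1,1],
  [0,0,0,-0.1,1],
  [0,0,0,-0.1,1],
  [0,0,0,-0.1,1],
  [0,0,0,-0.1,1],
  [0,0,0,-0.1,1],
  [0,0,0,-0.1,1],
  [0,0,0,-0.1,1],
  [0,0,0,-0.1,1],
  [0,0,0,-0.1,1],
  [0,0,0,0,1],
])

```text
time: 14.1
tool_pos: [0.5463, 0.0928, 0.0969]
tool_rot: [-3.141, 0.001, 0.587]
contact_force: [-2.7, 1.2, -1.1]
opening: 0.0335
grip_force: 40.0
```

```bash
cat > meas.py <<'E'
from h import *
def blobs(n,kind,im):
    h=cv2.cvtColor(im,cv2.COLOR_RGB2HSV)
    u=[proj(n,p) for p in([.58,.06,.079],[.58,-.03,.079],[.73,-.03,.079],[.73,.06,.079])];u=np.array(u)
    x0,y0=np.maximum(u.min(0),0).astype(int);x1,y1=u.max(0).astype(int)
    if kind=="r": m=((h[...,0]<6)|(h[...,0]>172))&(h[...,1]>140)
    else: m=(h[...,0]>18)&(h[...,0]<32)&(h[...,1]>130)&(h[...,2]>110)
    k=np.zeros(m.shape,np.uint8);k[y0:y1,x0:x1]=m[y0:y1,x0:x1]
    c=[q for q in cv2.findContours(k,cv2.RETR_EXTERNAL,cv2.CHAIN_APPROX_NONE)[0] if len(q)>8]
    out=[]
    for q in c:
        P=np.array([onz(n,p[0],.079)[:2] for p in q]);out.append((len(q),q.reshape(-1,2).mean(0).round(1).tolist(),"ctr",P.mean(0).round(4).tolist(),"miny",P[P[:,1].argmin()].round(4).tolist(),"maxy",P[P[:,1].argmax()].round(4).tolist()))
    return out
if __name__=="__main__":
    print(monitor.observe()["tool_pos"])
    for n in("top","scene"):
        st,im=snap(n)
        im0=cv2.imread(f"pics/{n}0.png")[:,:,::-1].copy()
        for t,i in(("now",im),("t0",im0)):
            for k in "ry":
                for b in blobs(n,k,i): print(n,t,k,*b)
E
python3 meas.py
```

```text
[0.54631244 0.09279084 0.09693483]
top now r 14 [290.5, 147.7] ctr [0.677, 0.0093] miny [0.6805, 0.0019] maxy [0.6744, 0.0168]
top now y 14 [282.5, 162.9] ctr [0.6449, 0.0267] miny [0.6466, 0.0193] maxy [0.6427, 0.0341]
top t0 r 14 [290.5, 147.7] ctr [0.677, 0.0093] miny [0.6805, 0.0019] maxy [0.6744, 0.0168]
top t0 y 27 [282.3, 170.7] ctr [0.6283, 0.0274] miny [0.6294, 0.0133] maxy [0.6258, 0.0406]
scene now y 10 [373.5, 197.0] ctr [0.6459, 0.0309] miny [0.6467, 0.0235] maxy [0.6451, 0.0384]
scene t0 y 12 [368.0, 194.0] ctr [0.6302, 0.0254] miny [0.6306, 0.0169] maxy [0.6298, 0.034]
```

>>> move_arm([
  [0,0,0,-0.1,1],
  [0,0,0,-0.1,1],
  [0,0,0,-0.1,1],
  [0,0,0,-0.1,1],
  [0,0,0,-0.1,1],
  [0,0,0,-0.1,1],
  [0,0,0,-0.1,1],
  [0,0,0,-0.1,1],
  [0,0,0,-0.1,1],
  [0,0,0,-0.05,1],
  [0,0,0,0,1],
  [0,0,0,0,1],
])

```text
time: 15.4
tool_pos: [0.5465, 0.093, 0.0969]
tool_rot: [3.142, 0.001, -0.36]
contact_force: [-4.5, 3.5, -0.6]
opening: 0.0336
grip_force: 40.0
```

```bash
python3 meas.py | grep -v t0; python3 - <<'E'
from h import *
im=cv2.imread("pics/top0.png")
# sub-pixel: intensity weighted centroids; pivot circle from light grey mask
c=cv2.resize(im[165:195,210:240],None,fx=8,fy=8,interpolation=cv2.INTER_CUBIC);h=cv2.cvtColor(c,cv2.COLOR_BGR2HSV)
m=((h[...,1]<60)&(h[...,2]>130)).astype(np.uint8);d=cv2.distanceTransform(m,cv2.DIST_L2,5);_,r,_,p=cv2.minMaxLoc(d)
uv=(210+(p[0]+.5)/8-.5,165+(p[1]+.5)/8-.5);print("pivot",uv,r/8,onz("top",uv,.085))
E
```

```text
[0.54646183 0.09295129 0.09689843]
top now r 14 [290.5, 147.7] ctr [0.677, 0.0093] miny [0.6805, 0.0019] maxy [0.6744, 0.0168]
top now y 12 [276.0, 157.2] ctr [0.6575, 0.0402] miny [0.6598, 0.0338] maxy [0.6559, 0.0465]
pivot (220.5625, 178.1875) 4.824612140655518 [0.61468163 0.15543646 0.085     ]
```

>>> move_arm([
  [0,0,0,-0.1,1],
  [0,0,0,-0.1,1],
  [0,0,0,0,1],
  [0,0,0,0,1],
])

```text
time: 15.9
tool_pos: [0.5466, 0.0929, 0.0969]
tool_rot: [3.141, 0.001, -0.561]
contact_force: [-3.6, 3.0, 0.6]
opening: 0.0338
grip_force: 40.0
```

```bash
python3 meas.py | grep -v t0; python3 - <<'E'
from h import *
_,a=snap("top","pics/top7.png");_,b=snap("scene","pics/scene7.png")
o=np.zeros((600,800,3),np.uint8)
o[:,:400]=cv2.resize(a[125:200,255:305],(400,600),interpolation=cv2.INTER_CUBIC)
o[:,400:]=cv2.resize(b[160:235,350:400],(400,600),interpolation=cv2.INTER_CUBIC)
cv2.imwrite("pics/v7.png",o[:,:,::-1])
E
```

```text
[0.5465806  0.09289296 0.09692293]
top now r 14 [290.5, 147.7] ctr [0.677, 0.0093] miny [0.6805, 0.0019] maxy [0.6744, 0.0168]
top now y 20 [277.0, 154.9] ctr [0.6623, 0.038] miny [0.6661, 0.0274] maxy [0.6581, 0.0486]
scene now r 9 [372.3, 210.0] ctr [0.6863, 0.0025] miny [0.6911, -0.004] maxy [0.6818, 0.0098]
```

View pics/v7.png

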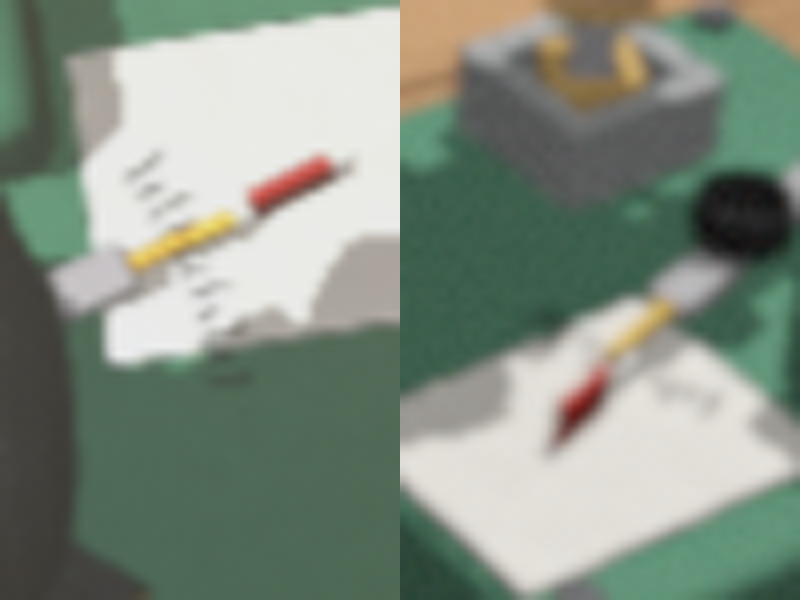

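>>> move_arm([
  [0,0,0,-0.06,1],
  [0,0,0,-0.07,1],
  [0,0,0,0,1],
  [0,0,0,0,1],
  [0,0,0,0,1],
])

```text
time: 16.6
tool_pos: [0.5466, 0.0929, 0.0969]
tool_rot: [3.141, 0.001, -0.691]
contact_force: [-3.7, 2.1, -0.7]
opening: 0.034
grip_force: 40.0
```

```bash
python3 - <<'E'
from h import *
def cen(im):
    c=cv2.resize(im[125:200,255:305],None,fx=8,fy=8,interpolation=cv2.INTER_CUBIC);h=cv2.cvtColor(c,cv2.COLOR_RGB2HSV)
    out={}
    for k,m in(("y",(h[...,0]>16)&(h[...,0]<34)&(h[...,1]>110)&(h[...,2]>110)),("r",((h[...,0]<8)|(h[...,0]>170))&(h[...,1]>110))):
        q=max(cv2.findContours(m.astype(np.uint8),cv2.RETR_EXTERNAL,cv2.CHAIN_APPROX_NONE)[0],key=cv2.contourArea)
        W=np.array([onz("top",(255+(p[0]+.5)/8-.5,125+(p[1]+.5)/8-.5),.079)[:2] for p in q.reshape(-1,2)])
        (cx,cy),(w,h2),a=cv2.minAreaRect((W*1e4).astype(np.float32));out[k]=np.array([cx,cy])/1e4
        b=cv2.boxPoints(((cx,cy),(w,h2),a));e=b-np.roll(b,1,0);l=e[np.argmax(np.hypot(*e.T))]
        print(k,out[k].round(4),"len",np.hypot(*l).round()/10,"dir",np.degrees(np.arctan2(abs(l[0]),abs(l[1]))).round(1))
    for pv in([.613,.153],[.6147,.1554],[.612,.1516]):
        A={k:np.arctan2(*(np.abs(v-pv))) for k,v in out.items()};print("gap mm",((A["r"]-A["y"])*140).round(2))
cen(cv2.imread("pics/top7.png")[:,:,::-1].copy());st,im=snap("top","pics/top8.png");cen(im);print(st["tool_rot"])
E
```

```text
y [0.6628 0.0378] len 28.1 dir 22.9
r [0.6773 0.0085] len 21.3 dir 25.7
gap mm 1.47
gap mm 2.02
gap mm 1.13
y [0.6645 0.0384] len 28.5 dir 25.1
r [0.6773 0.0085] len 21.7 dir 25.7
gap mm -0.49
gap mm 0.08
gap mm -0.83
[ 3.14126152e+00  1.12427603e-03 -6.90916599e-01]
```

>>> move_arm([
  [0,0,0,0.04,1],
  [0,0,0,0.04,1],
  [0,0,3,0,1],
  [0,0,5,0,1],
  [0,0,5,0,1],
  [0,0,5,0,1],
  [0,0,5,0,1],
  [0,0,5,0,1],
  [0,0,15,0,1],
  [0,0,20,0,1],
  [0,0,20,0,1],
  [0,0,0,0,1],
])

```text
time: 17.85
tool_pos: [0.5491, 0.0925, 0.1832]
tool_rot: [-3.138, -0.006, -0.612]
contact_force: [0.6, 0.3, -1.0]
opening: 0.0336
grip_force: 40.0
```

```bash
python3 - <<'E'
from h import *
st,im=snap("top")
c=cv2.resize(im[125:200,255:305],None,fx=8,fy=8,interpolation=cv2.INTER_CUBIC);h=cv2.cvtColor(c,cv2.COLOR_RGB2HSV)
O=[]
for m in((h[...,0]>16)&(h[...,0]<34)&(h[...,1]>110)&(h[...,2]>110),((h[...,0]<8)|(h[...,0]>170))&(h[...,1]>110)):
    q=max(cv2.findContours(m.astype(np.uint8),cv2.RETR_EXTERNAL,cv2.CHAIN_APPROX_NONE)[0],key=cv2.contourArea)
    (cx,cy),_,_=cv2.minAreaRect(q);O.append(onz("top",(255+(cx+.5)/8-.5,125+(cy+.5)/8-.5),.079)[:2]-[.613,.153])
print(O,np.diff([np.arctan2(*np.abs(o)) for o in O])*140,st["tool_pos"],st["opening"],st["grip_force"])
E
```

```text
[array([ 0.05206453, -0.1145013 ]), array([ 0.06426658, -0.1444465 ])] [-1.14004349] [0.54908382 0.0925256  0.1832151 ] 0.03360959473292611 39.967195987701416
```

>>> move_arm([
  [-3,-36,0,0,1],
  [-3,-36,0,0,1],
  [-3,-36,0,0,1],
  [-3,-36,0,0,1],
  [-3,-36,0,0,1],
  [-3,-36,0,0,1],
  [-3,-36,0,0,1],
  [-3,-36,0,0,1],
  [-3,-36,0,0,1],
  [-4,-36,0,0,1],
  [-4,-36,0,0,1],
  [-4,-38,0,0,1],
])

```text
time: 19.1
tool_pos: [0.5073, -0.3424, 0.1785]
tool_rot: [-3.141, 0.002, -0.612]
contact_force: [1.9, 0.1, -0.3]
opening: 0.0334
grip_force: 40.0
```

>>> move_arm([
  [0,0,0,0,1],
  [0,0,0,0,1],
  [0,0,-30,0,1],
  [0,0,-30,0,1],
  [0,0,-30,0,1],
  [0,0,-5,0,1],
  [0,0,0,0,1],
  [0,0,0,0,1],
])

```text
time: 19.9
tool_pos: [0.509, -0.3415, 0.0866]
tool_rot: [3.141, -0.002, -0.611]
contact_force: [0.1, -0.2, -1.0]
opening: 0.0338
grip_force: 40.0
```

>>> move_arm([
  [-1,0,-5,0,1],
  [0,0,-4,0,1],
  [0,0,-4,0,1],
  [0,0,-4,0,1],
  [0,0,0,0,1],
])

```text
time: 20.4
tool_pos: [0.5066, -0.3412, 0.0673]
tool_rot: [-3.142, 0.001, -0.612]
contact_force: [0.1, -0.2, -0.8]
opening: 0.0337
grip_force: 40.0
```

>>> move_arm([
  [0,0,-6,0,1],
  [0,0,-6,0,1],
  [0,0,-6,0,1],
  [0,0,-6,0,1],
  [0,0,-6,0,1],
  [0,0,-3,0,1],
  [0,0,-2,0,1],
  [0,0,0,0,1],
  [0,0,0,0,1],
])

```text
time: 21.3
tool_pos: [0.5072, -0.3416, 0.0332]
tool_rot: [3.141, -0.0, -0.612]
contact_force: [-0.5, -0.1, -1.9]
opening: 0.0336
grip_force: 40.0
```

>>> move_arm([
  [0,0,-1,0,1],
  [0,0,-0.5,0,1],
  [0,0,0,0,1],
])

```text
time: 21.6
tool_pos: [0.5071, -0.3415, 0.0317]
tool_rot: [3.141, -0.0, -0.612]
contact_force: [-0.5, -1.0, -1.6]
opening: 0.0337
grip_force: 40.0
```

>>> move_arm([
  [0,0,0,0,0.2],
  [0,0,0,0,0.1],
  [0,0,0,0,0],
  [0,0,0,0,-0.1],
  [0,0,0,0,-0.2],
  [0,0,0,0,-0.2],
  [0,0,0,0,-0.2],
  [0,0,0,0,-0.2],
])

```text
time: 22.4
tool_pos: [0.507, -0.3415, 0.0315]
tool_rot: [3.142, -0.0, -0.612]
contact_force: [-0.1, 0.4, 0.7]
opening: 0.0548
grip_force: 0.0
```

>>> move_arm([
  [0,0,10,0,-0.3],
  [0,0,20,0,-0.3],
  [0,0,40,0,-0.3],
  [0,0,40,0,-0.3],
  [0,0,40,0,-0.3],
  [0,0,40,0,-0.3],
  [0,0,0,0,-0.3],
  [0,0,0,0,-0.3],
  [0,0,0,0,-0.3],
])

```text
time: 23.3
tool_pos: [0.5065, -0.3409, 0.2206]
tool_rot: [-3.141, 0.002, -0.612]
contact_force: [0.4, 0.4, -0.1]
opening: 0.0597
grip_force: 0.0
```

```bash
python3 - <<'E'
from h import *
st,im=snap("wrist","pics/w9.png");print(st["tool_pos"],st["time"])
p=proj("wrist",[.5077,-.3411,.09],st);print(p)
x,y=p.astype(int);s=im[y-40:y+40,x-40:x+40,2]>135
k=max(cv2.findContours(s.astype(np.uint8),cv2.RETR_EXTERNAL,cv2.CHAIN_APPROX_NONE)[0],key=cv2.contourArea)
r=cv2.minAreaRect(k);P=np.array([onz("wrist",q+[x-40,y-40],.09,st)[:2] for q in cv2.boxPoints(r)])
print(r,P.mean(0),[np.hypot(*(P[i]-P[i-1])).round(4) for i in range(4)])
E
```

```text
[ 0.50645543 -0.34092795  0.22055437] 23.3
[315.99043078 182.32945672]
((42.0, 40.5), (33.0, 36.0), 90.0) [ 0.50681941 -0.34169564] [np.float64(0.0331), np.float64(0.035), np.float64(0.0331), np.float64(0.0359)]
```

```bash
python3 -c "
from cell import workorder
print(workorder.hand_in())"
```

```text
the job is handed in; nothing more can be done
None
```

The job is handed in after about 23 s of the 72 s: the key went home in the socket, the pointer stands about 1 mm past the red marker by the top camera, and the key is back upright in its stand, but the hand-in returned no verdict.

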